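# Put the spectrometer accessories back in their trays

## Task

Clear up after the spectrometer practical: put the two glass prisms, the diffraction grating and the spirit level lying about on the bench back in the felt-lined wooden trays, each in an empty bay of the tray that already holds its own kind. Each goes the way up it is now, resting flat on the felt inside its bay. They are delicate: set them down rather than dropping them, and leave the ones already put away in their bays.

Things in the scene. Friction and masses are not known exactly. Their poses are not given: they have to be found in the camera images.
- prism_a: Loose equilateral glass prism: clear glass with frosted ends and underside, lying on one of its three long faces. 50 mm long, 38 mm wide at the bottom, 33 mm high to its ridge, 80 g. Origin: centre of the underside; x runs along its length and ridge, y across, z up. The two triangular ends (50 mm apart) are flat and parallel, good to grip. Interchangeable with prism_b.
- prism_b: Loose equilateral glass prism: clear glass with frosted ends and underside, lying on one of its three long faces. 50 mm long, 38 mm wide at the bottom, 33 mm high to its ridge, 80 g. Origin: centre of the underside; x runs along its length and ridge, y across, z up. The two triangular ends (50 mm apart) are flat and parallel, good to grip. Interchangeable with prism_a.
- grating: Loose diffraction grating in its holder: black metal foot 50 x 32 x 10 mm high carrying an upright black frame 50 mm wide, 8 thick, its top 60 mm above the underside, with a glass plate in it; 90 g. Origin: centre of the foot's underside; x along the frame's 50 width, y through the plate, z up. Grip it by the frame's two side edges (50 mm apart, flat).
- level: Loose bar spirit level: brass bar 64 x 18 x 18 mm with a yellow-green vial let into the top, 90 g. Origin: centre of the underside; x along its length, y across its 18 mm width, z up.
- tray_prisms: Fixed shallow wooden tray, 3 felt-lined bays in a row along its y. Origin: centre of its underside, on the bench. Sizes in mm. Felt 4 above the bench; rims and dividers (6 thick) stand 5 above the felt. Outside 84 (x) by 198 (y); each bay 72 (x) by 58 (y), centred at x = 0, y = +64, 0 and -64. The bay at +64 holds stock_prism; the others are empty. A prism lies with its length along x.
- tray_gratings: Fixed shallow wooden tray, 3 felt-lined bays in a row along its y. Origin: centre of its underside, on the bench. Sizes in mm. Felt 4 above the bench; rims and dividers (6 thick) stand 5 above the felt. Outside 84 (x) by 180 (y); each bay 72 (x) by 52 (y), centred at x = 0, y = +58, 0 and -58. The middle bay holds stock_grating, the others are empty. A grating stands with its width along x.
- tray_levels: Fixed shallow wooden tray, 2 felt-lined bays in a row along its y. Origin: centre of its underside, on the bench. Sizes in mm. Felt 4 above the bench; rims and dividers (6 thick) stand 5 above the felt. Outside 58 (x) by 186 (y); each bay 46 (x) by 84 (y), centred at x = 0, y = +45 and -45. The bay at -45 holds stock_level; the one at +45 is empty. A level lies with its length along y.
- stock_prism: The prism already put away in tray_prisms (loose, the same as prism_a).
- stock_grating: The grating already put away in tray_gratings (loose, the same as grating).
- stock_level: The spirit level already put away in tray_levels (loose, the same as level).
Mind the look-alikes: they are no part of the job. Leave any turquoise look-alike of the tray_gratings alone.

How it is judged:
At the end, for the whole second after the job is handed in: All four pieces and the three stock pieces rest in bays of their kind's tray, one to a bay, stock in its own: origin within 15 mm (tray x) and 13 mm (tray y) of the bay centre, within 2.5 mm of felt height, upright as found within 0.06 rad, at rest ((((x of prism_a in the frame of tray_prisms between -0.015 and 0.015 m and y of prism_a in the frame of tray_prisms between -0.013 and 0.013 m and z of prism_a in the frame of tray_prisms between 0.0015 and 0.0065 m and angle between prism_a's own z axis and vertical below 0.06 rad) and (x of prism_b in the frame of tray_prisms between -0.015 and 0.015 m and y of prism_b in the frame of tray_prisms between -0.077 and -0.051 m and z of prism_b in the frame of tray_prisms between 0.0015 and 0.0065 m and angle between prism_b's own z axis and vertical below 0.06 rad)) or ((x of prism_a in the frame of tray_prisms between -0.015 and 0.015 m and y of prism_a in the frame of tray_prisms between -0.077 and -0.051 m and z of prism_a in the frame of tray_prisms between 0.0015 and 0.0065 m and angle between prism_a's own z axis and vertical below 0.06 rad) and (x of prism_b in the frame of tray_prisms between -0.015 and 0.015 m and y of prism_b in the frame of tray_prisms between -0.013 and 0.013 m and z of prism_b in the frame of tray_prisms between 0.0015 and 0.0065 m and angle between prism_b's own z axis and vertical below 0.06 rad))) and ((x of grating in the frame of tray_gratings between -0.015 and 0.015 m and y of grating in the frame of tray_gratings between 0.045 and 0.071 m and z of grating in the frame of tray_gratings between 0.0015 and 0.0065 m and angle between grating's own z axis and vertical below 0.06 rad) or (x of grating in the frame of tray_gratings between -0.015 and 0.015 m and y of grating in the frame of tray_gratings between -0.071 and -0.045 m and z of grating in the frame of tray_gratings between 0.0015 and 0.0065 m and angle between grating's own z axis and vertical below 0.06 rad)) and x of level in the frame of tray_levels between -0.015 and 0.015 m and y of level in the frame of tray_levels between 0.032 and 0.058 m and z of level in the frame of tray_levels between 0.0015 and 0.0065 m and angle between each of level, stock_prism, stock_grating, stock_level's own z axis and vertical below 0.06 rad and x of stock_prism in the frame of tray_prisms between -0.015 and 0.015 m and y of stock_prism in the frame of tray_prisms between 0.051 and 0.077 m and z of stock_prism in the frame of tray_prisms between 0.0015 and 0.0065 m and x of stock_grating in the frame of tray_gratings between -0.015 and 0.015 m and y of stock_grating in the frame of tray_gratings between -0.013 and 0.013 m and z of stock_grating in the frame of tray_gratings between 0.0015 and 0.0065 m and x of stock_level in the frame of tray_levels between -0.015 and 0.015 m and y of stock_level in the frame of tray_levels between -0.058 and -0.032 m and z of stock_level in the frame of tray_levels between 0.0015 and 0.0065 m and linear speed of each of prism_a, prism_b, grating, level, stock_prism, stock_grating, stock_level below 0.02 m/s and angular speed of each of prism_a, prism_b, grating, level, stock_prism, stock_grating, stock_level below 0.2 rad/s); the robot touches nothing.
It fails at once if a prism, the grating or the level is dropped: it moves faster than 0.7 m/s (a fall of about 25 mm) with no finger on it ((linear speed of prism_a above 0.7 m/s and contact force between the fingers and prism_a below 0.05 N) or (linear speed of prism_b above 0.7 m/s and contact force between the fingers and prism_b below 0.05 N) or (linear speed of grating above 0.7 m/s and contact force between the fingers and grating below 0.05 N) or (linear speed of level above 0.7 m/s and contact force between the fingers and level below 0.05 N)).
It also fails if it takes over 106 s, if anything falls off the work surface, if the arm or the gripper's body presses on something with over 40 N, if the wrist force passes 120 N, or if a joint passes its speed limit or range.

## Robot

A 6-joint arm with a two-finger parallel gripper is mounted at the origin on the work surface. World frame = base frame: x ahead of the robot, y to its left, z up, the work surface at z = 0. Lengths are in m, angles in rad, forces in N, time in s.
With the tool pointing down it reaches from about 0.25 to 0.775 m from the base axis. Payload 4 kg.
Tool frame: the origin (TCP) lies at the centre of the arm's flange, where the gripper is bolted on; the fingertips stand 199 mm ahead of it and the grasp point (between the pads) lies 180 mm ahead of it (robot.tcp_to_tips is the z of the fingertips in the tool frame, in m); z points along the fingers, y is the line along which they close (so a half turn about z gives the same grasp; the last joint's range is limited). The gripper opens to 94 mm and grips with 3 to 60 N. Pads are 16 mm wide; open, the fingers measure 119 mm over their backs; the gripper's body (75 mm by 177 mm) begins 78 mm behind the grasp point.
Start: joints at [-1.279, 0.087, 1.371, -0, 1.684, -0.103], TCP at [0.212, -0.508, 0.405] pointing down, gripper open.
Joint ranges: [-3.1, 3.1], [-0.76, 2.03], [0.27, 2.55], [-1.08, 4.22], [0.17, 2.65], [-2.57, 2.57]. Speed limits (rad/s): [2.79, 2.79, 3.14, 3.14, 3.14, 3.14].

## Interface

Orientations are given as [roll, pitch, yaw] about the fixed x, y, z axes, in that order (R = Rz(yaw) Ry(pitch) Rx(roll)).
In Python, from bench import robot gives the robot as it stands.
- The arm moves only by the tool play_rows, never from a script. Its arguments are lists of equal length, an entry for each row: "translation": the shift along the tool's x, y, z scaled (see below), a list of three; "twist": the turn, a rotation vector about the tool's x, y, z scaled (see below), a list of three; "gripper": the opening, from -1 (shut) to 1 (fully open). A call has 1 to 8 rows; each row shifts and turns the commanded pose from where the row before left it, along the tool's axes as they then stand; what a row does not reach is not made up. The controller multiplies each number of a shift by 0.04 m and each number of a turn by 0.1 rad. A row lasts 1/10 s, in which the tool goes at most 50 mm and 8.59 degrees, less where a joint would pass 70% of its speed; a pose out of reach is approached as far as the arm can. A call with a number of a shift or a turn outside -1 to 1 is refused whole. A call with a gripper value outside its range is refused whole. The fingers move at their own pace and stop on an object; the grip force is fixed at half the most. Time passes only in rows, so rows that do not move let the fingers close. It gives the time, the measured TCP pose, the force, the opening and the grip force at its end, in the units of the state.
- robot.get_obs(): the state, without advancing time (a new reading comes with each control period).
- robot.snapshot(name): name is "scene" or "top" or "wrist"; returns the picture (400x640x3 uint8, red, green, blue); there is no depth.
- robot.camera_model(name): a dict with "camera_matrix" (3x3 intrinsics, pixels), "rvec" (rotation vector, rad) and "tvec" (3), from world to camera coordinates, as OpenCV has them. Camera axes: x right, y down, z forward; pixel columns grow to the right and rows downward; lengths in m; the calibration is good to about 2 mm. A picture is of the moment at which its call begins: read the wrist's pose just before it. camera_model takes no time and is no camera call; for the wrist camera it gives the pose at the moment of the call.
- robot.close_job(): hands the job in; it is judged then, once.
Trained networks look in the newest picture that a camera, given by its name, has taken for a name from the list of things; names that differ only in an ending like _2 or _b are one class to them, and where a whole thing is asked for, a point or a joint stands for the part that bears it (a point fixed in the world has none). Each returns a list of dicts, best first, with "score" (0 to 1); they miss things now and then, are a little off and sometimes report something else, mostly with a low value. They report only what shows in the picture. A call takes as long as a camera call. They do not tell look-alikes from the thing itself.
- robot.recognise(name, camera): "centre" ([x, y, z] in m, in world coordinates, good to about 4 mm: the middle of the surface that is visible of it).
- robot.spot_point(name, camera): "centre" ([x, y, z] in m, in world coordinates, good to about 4 mm: a listed point, or the origin of a listed thing).
The state is a dict: "time": time; "joint_positions": joint angles; "qvel": joint speeds; "joint_torque": joint torques, N m; "tool_pos": TCP position; "ee_rot": TCP orientation; "wrist_force": force on the tool from outside, world axes, zero at the start; "wrist_torque": the same for the moment, N m; "width": finger opening in m; "finger_force": force on a finger pad.
Only numpy, scipy, OpenCV 4.12 (cv2) and the standard library are available. Lean on these libraries where they do the work, as an engineer would, in place of code of your own. Each camera call takes 0.05 s, during which the arm holds its last target. There are 200 camera calls.

## Working session

There is one attempt and no reset: what is moved stays moved. The work goes in short steps, Python scripts to look and compute and a tool call to move; the robot and the scene stay as the last step left them, time stands still between calls to the robot, and variables do not carry over. Pictures are saved under pics/ and viewed, at most 15 in all, crops included, and the job is handed in when it is done.

Besides the shell and the picture viewer there is one more tool, called as name(argument=value, ...) on one line, values as JSON. play_rows: Moves the arm, as the interface text tells. Its arguments: {"type":"object","properties":{"translation":{"type":"array","items":{"type":"array","items":{"type":"number","minimum":-1,"maximum":1}}},"twist":{"type":"array","items":{"type":"array","items":{"type":"number","minimum":-1,"maximum":1}}},"gripper":{"type":"array","items":{"type":"number"}}},"required":["translation","twist","gripper"]}

```bash
mkdir -p pics; ls; python3 - <<'E'
from bench import robot
import cv2,numpy as np
for c in ["top","scene"]:
    im=robot.snapshot(c); cv2.imwrite(f"pics/{c}0.png",im[:,:,::-1])
    m=robot.camera_model(c); print(c,np.round(m["camera_matrix"],1).tolist(),np.round(m["rvec"],3),np.round(m["tvec"],3))
    for n in ["prism_a","grating","level","tray_prisms","tray_gratings","tray_levels","stock_prism","stock_grating","stock_level"]:
        print(n,[(np.round(d["centre"],3).tolist(),round(d["score"],2)) for d in robot.spot_point(n,c)])
print(robot.get_obs())
E
```

```text
pics
top [[370.4, 0.0, 319.9], [0.0, 370.4, 199.2], [0.0, 0.0, 1.0]] [ 2.128 -2.111  0.207] [-0.033  0.462  0.784]
prism_a [([0.439, -0.203, 0.003], 0.75), ([0.43, 0.139, 0.01], 0.66), ([0.663, -0.091, -0.003], 0.53)]
grating [([0.548, -0.122, -0.003], 0.85)]
level [([0.555, -0.342, 0.001], 0.76)]
tray_prisms [([0.548, 0.151, -0.0], 0.68)]
tray_gratings [([0.245, 0.274, 0.005], 0.68), ([0.665, 0.174, 0.002], 0.62)]
tray_levels [([0.435, 0.18, -0.001], 0.72)]
stock_prism [([0.539, 0.219, 0.007], 0.87)]
stock_grating [([0.671, 0.17, 0.003], 0.78)]
stock_level [([0.428, 0.136, 0.005], 0.73)]
scene [[455.8, 0.0, 328.3], [0.0, 455.8, 197.5], [0.0, 0.0, 1.0]] [ 1.701  1.629 -0.799] [ 0.003 -0.253  1.55 ]
prism_a [([0.664, -0.094, -0.001], 0.9), ([0.438, -0.203, 0.002], 0.69)]
grating [([0.552, -0.127, 0.0], 0.62)]
level [([0.558, -0.34, -0.0], 0.77), ([0.672, 0.168, -0.002], 0.64)]
tray_prisms [([0.545, 0.154, 0.001], 0.9), ([0.437, -0.203, 0.0], 0.69)]
tray_gratings [([0.673, 0.167, 0.0], 0.74), ([0.244, 0.27, 0.0], 0.67)]
tray_levels [([0.439, 0.18, 0.002], 0.98)]
stock_prism [([0.544, 0.215, 0.003], 0.49)]
stock_grating [([0.672, 0.173, 0.003], 0.84)]
stock_level [([0.431, 0.141, 0.009], 0.77)]
{'time': 1.0, 'joint_positions': array([-1.27908964e+00,  8.71770402e-02,  1.37068915e+00,  4.81446559e-06,
        1.68361470e+00, -1.03097183e-01]), 'qvel': array([ 0.00057436,  0.00110958, -0.00028953,  0.00015019,  0.00071185,
       -0.00040453]), 'joint_torque': array([-8.24601047e-04, -3.40047562e+01, -3.02609074e+01,  7.16709578e-02,
        2.37425300e-02, -2.61596279e-05]), 'tool_pos': array([ 0.21154112, -0.50768503,  0.40472395]), 'ee_rot': array([3.14148098e+00, 6.74442212e-06, 3.94804408e-01]), 'wrist_force': array([ 1.51115873,  0.35597781, -0.53576867]), 'wrist_torque': array([ 0.02751621, -0.03311179,  0.03263725]), 'finger_force': 0.0, 'width': 0.09420892567794281}
```

View pics/top0.png

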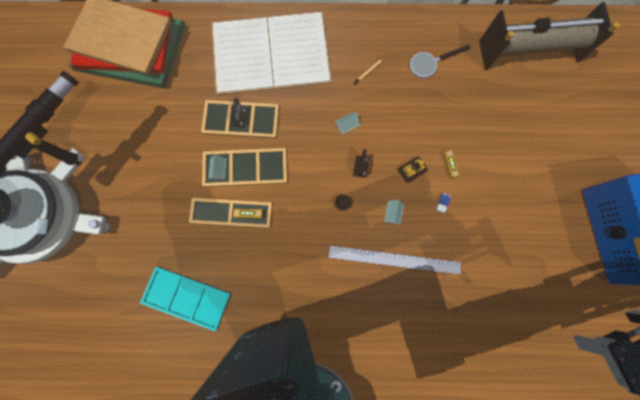

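View pics/scene0.png

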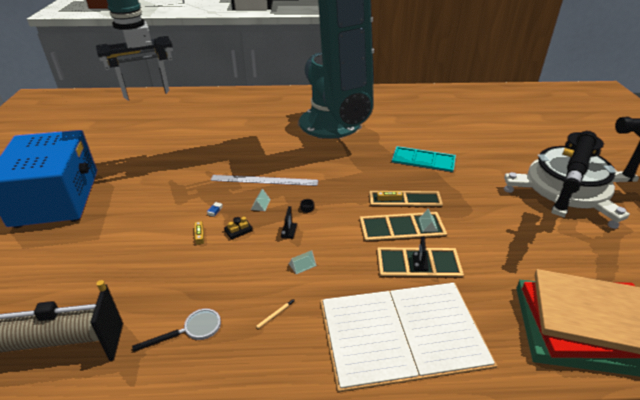

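```bash
python3 - <<'E'
import cv2
im=cv2.imread("pics/top0.png")
a=cv2.resize(im[95:235,185:295],None,fx=5,fy=5,interpolation=cv2.INTER_CUBIC)[:,:550]
cv2.imwrite("pics/cropL.png",cv2.resize(im[95:235,185:295],None,fx=4.2,fy=4.2,interpolation=cv2.INTER_CUBIC))
cv2.imwrite("pics/cropR.png",cv2.resize(im[105:230,325:470],None,fx=4.8,fy=4.8,interpolation=cv2.INTER_CUBIC))
E
```

```text
(no output)
```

View pics/cropL.png

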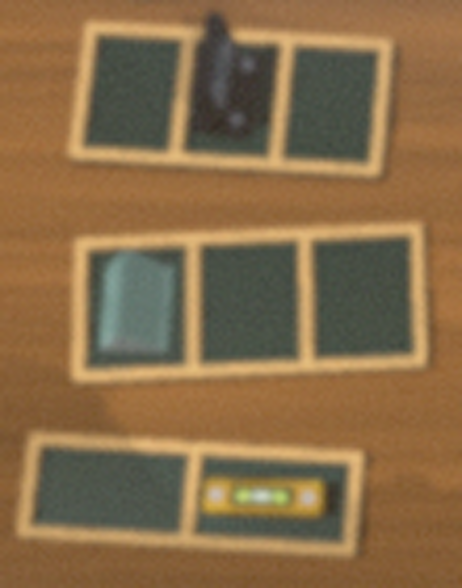

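View pics/cropR.png

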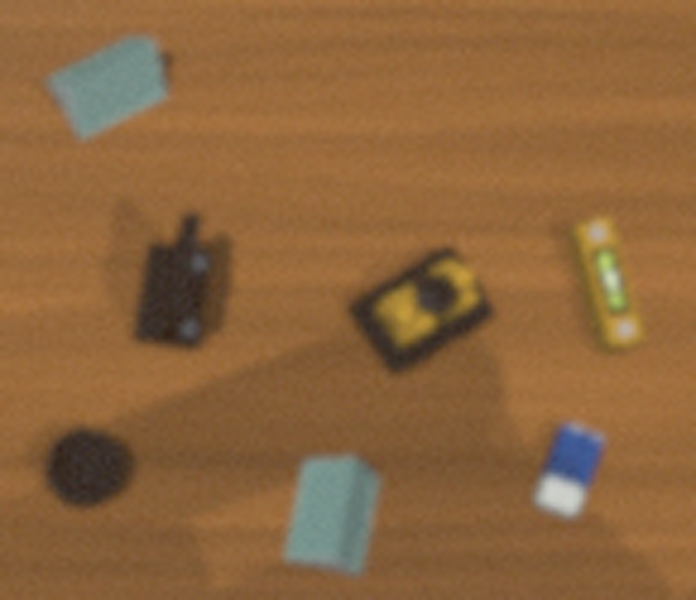

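```bash
cat > h.py <<'E'
from bench import robot
import cv2,numpy as np,json
from scipy.spatial.transform import Rotation as Ro
from scipy.optimize import least_squares
def rows(wps,grip,per=0.036,start=None):
    """wps: list of (x,y,z,yaw) TCP targets, tool pointing down; prints rows in calls of 8"""
    o=robot.get_obs(); p=np.array(o["tool_pos"]); R=Ro.from_euler("xyz",o["ee_rot"])
    out=[]
    for w in wps:
        T=np.array(w[:3]); RT=Ro.from_euler("xyz",[np.pi,0,w[3]])
        rv=(R.inv()*RT).as_rotvec()
        n=int(max(np.ceil(np.linalg.norm(T-p)/per),np.ceil(abs(rv).max()/0.098),1))
        for i in range(n):
            d=np.round(R.inv().apply((T-p)/(n-i))/0.04,2); r=np.round((R.inv()*RT).as_rotvec()/(n-i)/0.1,2)
            out.append((d,r)); p=p+R.apply(d*0.04); R=R*Ro.from_rotvec(r*0.1)
    for k in range(0,len(out),8):
        c=out[k:k+8]
        f=lambda a:json.dumps((a+0.0).tolist()).replace(" ","").replace(".0,",",").replace(".0]","]")
        print('T [%s]\nW [%s] n=%d'%(",".join(f(d) for d,_ in c),",".join(f(r) for _,r in c),len(c)))
    print(len(out),"end",np.round(p,4),np.round(R.as_euler("xyz"),3))
def proj(P,m):
    return cv2.projectPoints(np.asarray(P,float).reshape(-1,3),m["rvec"],m["tvec"],m["camera_matrix"],np.zeros(5))[0].reshape(-1,2)
def fit(obj,pix,m,x0,z0=0.):
    """pose (x,y,yaw) of body points obj (n,3) seen at pix"""
    def f(v):
        R=Ro.from_euler("z",v[2]); return (proj(R.apply(obj)+[v[0],v[1],z0],m)-pix).ravel()
    s=least_squares(f,x0,x_scale=[.1,.1,1]); return s.x,np.sqrt((s.fun**2).mean())
E
python3 - <<'E'
from h import *
m=robot.camera_model("top")
c=lambda L:np.array(L)/4.2+[185,95]-0.4
def tray(X,Y,pix,x0):  # pix: corners TL(+x+y) TR(+x,-y) BR BL
    o=np.array([[X,Y,.009],[X,-Y,.009],[-X,-Y,.009],[-X,Y,.009]])/1.; print(fit(o,c(pix),m,x0))
tray(.042,.090,[(82,20),(396,38),(383,178),(68,160)],(.67,.17,0))
tray(.042,.099,[(72,238),(424,222),(430,368),(73,382)],(.55,.15,0))
tray(.029,.093,[(28,430),(365,449),(357,556),(16,536)],(.43,.18,0))
w=robot.camera_model("wrist"); print(w)
rows([(.50,-.2,.405,0.2)],1)
E
```

```text
(array([ 0.66947519,  0.16799662, -0.04960762]), np.float64(0.682708870426166))
(array([0.54690339, 0.15184815, 0.0553658 ]), np.float64(0.48339626699768434))
(array([ 0.4374329 ,  0.1790505 , -0.04859481]), np.float64(0.41610352319817284))
{'camera_matrix': array([[312.81038388,   0.        , 318.61667649],
       [  0.        , 312.81038388, 198.11704363],
       [  0.        ,   0.        ,   1.        ]]), 'rvec': array([-2.40726286,  1.60481459,  0.23614654]), 'tvec': array([-0.5487694 , -0.03005884,  0.39339174])}
T [[0.8,-0.36,0],[0.8,-0.37,0],[0.79,-0.39,0],[0.78,-0.4,0],[0.78,-0.41,0],[0.77,-0.42,0],[0.76,-0.44,0],[0.76,-0.45,0]]
W [[0,0,0.16],[0,0,0.16],[0,0,0.16],[0,0,0.16],[0,0,0.16],[0,0,0.16],[0,0,0.16],[0,0,0.17]] n=8
T [[0.75,-0.46,0],[0.74,-0.47,0],[0.73,-0.48,0],[0.72,-0.5,-0.01]]
W [[0,0,0.16],[0,0,0.17],[0,0,0.16],[0,0,0.17]] n=4
12 end [ 0.5    -0.2     0.4051] [ 3.141 -0.     0.2  ]
```

play_rows(translation=[[0.8, -0.36, 0], [0.8, -0.37, 0], [0.79, -0.39, 0], [0.78, -0.4, 0], [0.78, -0.41, 0], [0.77, -0.42, 0], [0.76, -0.44, 0], [0.76, -0.45, 0]], twist=[[0, 0, 0.16], [0, 0, 0.16], [0, 0, 0.16], [0, 0, 0.16], [0, 0, 0.16], [0, 0, 0.16], [0, 0, 0.16], [0, 0, 0.17]], gripper=[1, 1, 1, 1, 1, 1, 1, 1])

```text
time: 1.8
tool_pos: [0.4048, -0.3011, 0.4048]
ee_rot: [3.141, -0.0, 0.265]
wrist_force: [-0.2, -0.8, -0.4]
width: 0.0939
finger_force: 0.0
```

play_rows(translation=[[0.75, -0.46, 0], [0.74, -0.47, 0], [0.73, -0.48, 0], [0.72, -0.5, 0], [0, 0, 0], [0, 0, 0]], twist=[[0, 0, 0.16], [0, 0, 0.17], [0, 0, 0.16], [0, 0, 0.17], [0, 0, 0], [0, 0, 0]], gripper=[1, 1, 1, 1, 1, 1])

```text
time: 2.4
tool_pos: [0.5002, -0.1996, 0.4045]
ee_rot: [3.141, 0.001, 0.202]
wrist_force: [-0.0, 1.0, 0.5]
width: 0.0941
finger_force: 0.0
```

```bash
python3 - <<'E'
from h import *
o=robot.get_obs();print(o["tool_pos"],o["ee_rot"],o["time"],o["joint_positions"])
m=robot.camera_model("wrist"); im=robot.snapshot("wrist")
np.savez("w1.npz",im=im,rvec=m["rvec"],tvec=m["tvec"],camera_matrix=m["camera_matrix"])
cv2.imwrite("pics/w1.png",cv2.resize(im[:,:,::-1],(800,500),interpolation=cv2.INTER_CUBIC))
for n in ["prism_a","grating","level"]:
    for d in robot.spot_point(n,"wrist"): print(n,np.round(d["centre"],3),round(d["score"],2),proj(d["centre"],m).round())
E
```

```text
[ 0.50021116 -0.19963348  0.4044961 ] [3.14133215e+00 8.07249976e-04 2.01563981e-01] 2.4 [-4.84813529e-01  6.19645657e-02  1.39801075e+00 -7.17537547e-04
  1.68207666e+00  8.84339192e-01]
prism_a [ 0.661 -0.092 -0.005] 0.66 [[253.  14.]]
prism_a [ 0.441 -0.203 -0.003] 0.66 [[313. 217.]]
grating [ 0.55  -0.127  0.003] 0.86 [[268. 122.]]
level [ 0.552 -0.34  -0.002] 0.86 [[439. 155.]]
```

View pics/w1.png

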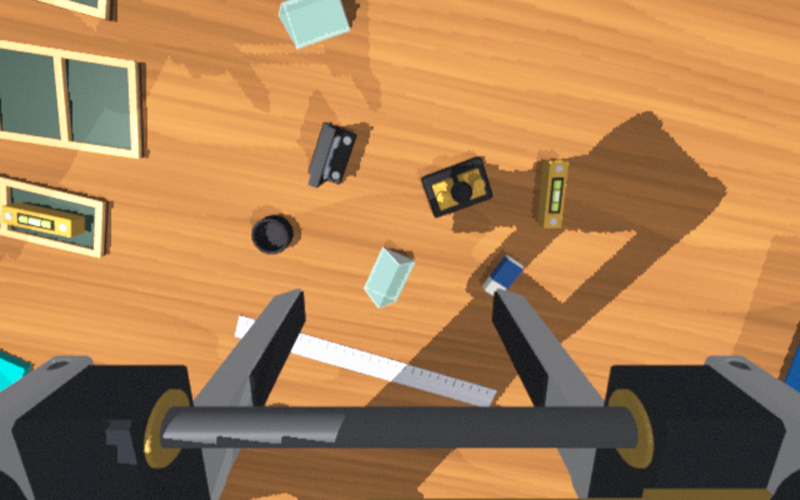

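```bash
python3 - <<'E'
from h import *
im=np.load("w1.npz")["im"][:,:,::-1]
a=cv2.resize(im[90:155,235:300],(390,390),interpolation=cv2.INTER_CUBIC)
b=cv2.resize(im[190:255,280:345],(390,390),interpolation=cv2.INTER_CUBIC)
c=cv2.resize(im[120:190,415:460],(257,400),interpolation=cv2.INTER_CUBIC)[:390]
d=np.zeros((390,10,3),np.uint8)
e=np.hstack([a,b]); cv2.imwrite("pics/w1c.png",e); cv2.imwrite("pics/w1d.png",c)
E
```

```text
(no output)
```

View pics/w1c.png

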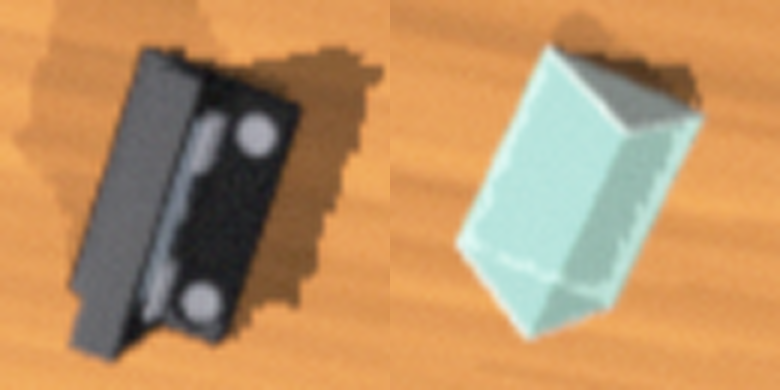

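View pics/w1d.png

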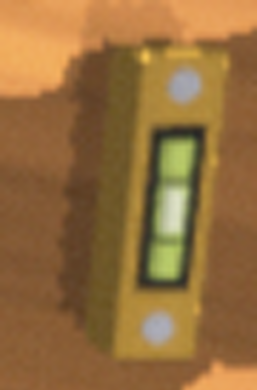

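```bash
python3 - <<'E'
from h import *
m=np.load("w1.npz")
c=lambda L,s,o:np.array(L,float)/s+o-0.4
pr=np.array([(.025,.019,0),(.025,-.019,0),(.025,0,.033),(-.025,.019,0),(-.025,-.019,0),(-.025,0,.033)])
print("prism",fit(pr,c([(158,48),(310,115),(235,130),(70,243),(220,303),(140,338)],6,[280,190]),m,(.44,-.2,-.3)))
g=np.array([(.025,.016,.01),(.025,-.016,.01),(-.025,-.016,.01),(-.025,.016,.01),(-.025,.004,.06),(-.025,-.004,.06)])
print("grating",fit(g,c([(147,48),(300,105),(220,340),(72,290),(70,345),(112,360)],6,[235,90]),m,(.55,-.125,-.2)))
l=np.array([(.032,.009,.018),(.032,-.009,.018),(-.032,-.009,.018),(-.032,.009,.018)])
print("level",fit(l,c([(140,58),(228,58),(195,356),(112,356)],5.71,[415,120]),m,(.55,-.34,0)))
E
```

```text
prism (array([ 0.43852286, -0.20122078, -0.21417179]), np.float64(0.5711879955075979))
grating (array([ 0.54938372, -0.1251034 , -0.15927038]), np.float64(0.6405558560595769))
level (array([ 0.55362407, -0.33798643,  0.21720933]), np.float64(0.7783797091778286))
```

```bash
python3 - <<'E'
from h import *
rows([(.4385,-.2012,.27,1.357),(.4385,-.2012,.208,1.357)],1)
E
```

```text
T [[-0.12,-0.02,0.28],[-0.12,-0.04,0.28],[-0.12,-0.05,0.28],[-0.11,-0.06,0.28],[-0.11,-0.07,0.28],[-0.1,-0.08,0.28],[-0.09,-0.09,0.28],[-0.08,-0.1,0.28]]
W [[0,0,-0.97],[0,0,-0.97],[0,0,-0.96],[0,0,-0.97],[0,0,-0.96],[0,0,-0.97],[0,0,-0.96],[0,0,-0.97]] n=8
T [[-0.07,-0.1,0.28],[-0.06,-0.11,0.28],[-0.05,-0.12,0.28],[-0.05,-0.12,0.29],[0,0,0.77],[0.01,0,0.78]]
W [[0,0,-0.96],[0,0,-0.97],[0,0,-0.96],[0,0,-0.97],[0,0,0],[0,0,0]] n=6
14 end [ 0.4384 -0.201   0.208 ] [3.142 0.    1.357]
```

play_rows(translation=[[-0.12, -0.02, 0.28], [-0.12, -0.04, 0.28], [-0.12, -0.05, 0.28], [-0.11, -0.06, 0.28], [-0.11, -0.07, 0.28], [-0.1, -0.08, 0.28], [-0.09, -0.09, 0.28], [-0.08, -0.1, 0.28]], twist=[[0, 0, -0.97], [0, 0, -0.97], [0, 0, -0.96], [0, 0, -0.97], [0, 0, -0.96], [0, 0, -0.97], [0, 0, -0.96], [0, 0, -0.97]], gripper=[0.7, 0.7, 0.7, 0.7, 0.7, 0.7, 0.7, 0.7])

```text
time: 3.4
tool_pos: [0.4584, -0.201, 0.3149]
ee_rot: [3.141, 0.0, 0.975]
wrist_force: [1.2, -0.4, 0.2]
width: 0.0797
finger_force: 0.0
```

play_rows(translation=[[-0.07, -0.1, 0.28], [-0.06, -0.11, 0.28], [-0.05, -0.12, 0.28], [-0.05, -0.12, 0.29], [0, 0, 0], [0, 0, 0]], twist=[[0, 0, -0.96], [0, 0, -0.97], [0, 0, -0.96], [0, 0, -0.97], [0, 0, 0], [0, 0, 0]], gripper=[0.7, 0.7, 0.7, 0.7, 0.7, 0.7])

```text
time: 4.0
tool_pos: [0.4387, -0.2011, 0.2702]
ee_rot: [3.141, 0.0, 1.355]
wrist_force: [1.1, -0.1, 0.1]
width: 0.0802
finger_force: 0.0
```

```bash
python3 - <<'E'
from h import *
m=robot.camera_model("wrist"); im=robot.snapshot("wrist")
cv2.imwrite("pics/w2.png",im[:,:,::-1])
rows([(.4385,-.2012,.208,1.357)],1,per=.025)
print([(np.round(d["centre"],4),d["score"]) for d in robot.spot_point("prism_a","wrist")])
E
```

```text
T [[0,0,0.52],[0,-0.01,0.52],[-0.01,0,0.53]]
W [[0,0,0],[0.01,0,0],[0,0,-0.01]] n=3
3 end [ 0.4386 -0.2014  0.2078] [3.141 0.    1.357]
[(array([ 0.6618, -0.0919, -0.0048]), 0.78), (array([ 4.415e-01, -2.014e-01, -2.000e-04]), 0.55)]
```

View pics/w2.png

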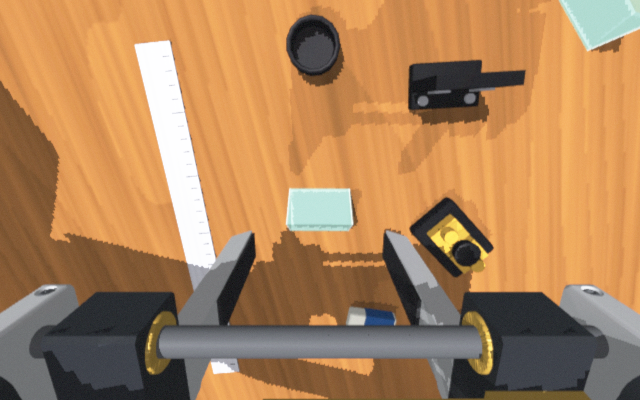

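play_rows(translation=[[0, 0, 0.52], [0, -0.01, 0.52], [-0.01, 0, 0.53], [0, 0, 0], [0, 0, 0], [0, 0, 0], [0, 0, 0], [0, 0, 0]], twist=[[0, 0, 0], [0, 0, 0], [0, 0, 0], [0, 0, 0], [0, 0, 0], [0, 0, 0], [0, 0, 0], [0, 0, 0]], gripper=[0.7, 0.7, 0.7, 0.7, 0, 0, 0, 0])

```text
time: 4.9
tool_pos: [0.4389, -0.2011, 0.2082]
ee_rot: [3.139, 0.001, 1.359]
wrist_force: [0.3, -0.7, -1.3]
width: 0.0514
finger_force: 0.0
```

play_rows(translation=[[0, 0, 0], [0, 0, 0], [0, 0, 0]], twist=[[0, 0, 0], [0, 0, 0], [0, 0, 0]], gripper=[-0.5, -0.5, -0.5])

```text
time: 5.2
tool_pos: [0.4389, -0.201, 0.2081]
ee_rot: [3.14, 0.001, 1.359]
wrist_force: [-0.6, 1.1, 5.6]
width: 0.0497
finger_force: 30.0
```

```bash
python3 - <<'E'
from h import *
t=np.array([0.5469,0.1518]);th=.0554
R=Ro.from_euler("z",th)
for y in(0,-.064): print(R.apply([0,y,0])[:2]+t)
b=R.apply([0,0,0])[:2]+t
o=robot.get_obs();x,y,_=o["tool_pos"]
rows([(x,y,.28,1.357),(b[0],b[1],.28,th+np.pi/2),(b[0],b[1],.22,th+np.pi/2)],1,per=.03)
E
```

```text
[0.5469 0.1518]
[0.55044379 0.08789819]
T [[0,0,-0.6],[0,0,-0.6],[0,0,-0.6],[0.71,0.06,0],[0.71,0.07,0],[0.7,0.09,0],[0.7,0.1,0],[0.7,0.12,0]]
W [[0.01,0,0.01],[0,0,0],[0.01,0.01,0.01],[0,0,-0.21],[0,0,-0.21],[0,0,-0.21],[0,0,-0.21],[0,0,-0.21]] n=8
T [[0.7,0.13,0],[0.69,0.15,0],[0.69,0.16,0],[0.69,0.18,0],[0.68,0.19,0],[0.68,0.2,0],[0.68,0.22,0],[0.67,0.23,0.01]]
W [[0,0,-0.21],[0,0,-0.2],[0,0,-0.21],[0,0,-0.2],[0,0,-0.21],[0,0,-0.2],[0,0,-0.21],[0,0,-0.2]] n=8
T [[0,0,0.75],[0,0,0.75]]
W [[0,0,0],[0,0,0]] n=2
18 end [0.5468 0.1519 0.2198] [-3.142 -0.     1.626]
```

play_rows(translation=[[0, 0, -0.6], [0, 0, -0.6], [0, 0, -0.6], [0.71, 0.06, 0], [0.71, 0.07, 0], [0.7, 0.09, 0], [0.7, 0.1, 0], [0.7, 0.12, 0]], twist=[[0, 0, 0], [0, 0, 0], [0, 0, 0], [0, 0, -0.21], [0, 0, -0.21], [0, 0, -0.21], [0, 0, -0.21], [0, 0, -0.21]], gripper=[-0.5, -0.5, -0.5, -0.5, -0.5, -0.5, -0.5, -0.5])

```text
time: 6.0
tool_pos: [0.4796, -0.0638, 0.2782]
ee_rot: [-3.14, -0.0, 1.464]
wrist_force: [-0.3, 0.6, -1.2]
width: 0.05
finger_force: 30.0
```

play_rows(translation=[[0.7, 0.13, 0], [0.69, 0.15, 0], [0.69, 0.16, 0], [0.69, 0.18, 0], [0.68, 0.19, 0], [0.68, 0.2, 0], [0.68, 0.22, 0], [0.67, 0.23, 0]], twist=[[0, 0, -0.21], [0, 0, -0.2], [0, 0, -0.21], [0, 0, -0.2], [0, 0, -0.21], [0, 0, -0.2], [0, 0, -0.21], [0, 0, -0.2]], gripper=[-0.5, -0.5, -0.5, -0.5, -0.5, -0.5, -0.5, -0.5])

```text
time: 6.8
tool_pos: [0.5457, 0.1534, 0.2779]
ee_rot: [-3.14, 0.0, 1.629]
wrist_force: [0.5, -1.2, -1.9]
width: 0.0495
finger_force: 30.0
```

play_rows(translation=[[0, 0, 0], [0, 0, 0]], twist=[[0, 0, 0], [0, 0, 0]], gripper=[-0.5, -0.5])

```text
time: 7.0
tool_pos: [0.5455, 0.1525, 0.278]
ee_rot: [-3.139, 0.001, 1.629]
wrist_force: [-0.7, -0.4, -0.8]
width: 0.0499
finger_force: 30.0
```

```bash
python3 - <<'E'
from h import *
m=robot.camera_model("wrist"); im=robot.snapshot("wrist")
np.savez("w3.npz",im=im,rvec=m["rvec"],tvec=m["tvec"],camera_matrix=m["camera_matrix"])
cv2.imwrite("pics/w3.png",cv2.resize(im[:,:,::-1],(800,500),interpolation=cv2.INTER_CUBIC))
for n in ["tray_prisms","tray_gratings","tray_levels"]:
    for d in robot.spot_point(n,"wrist"): print(n,np.round(d["centre"],3),round(d["score"],2),proj(d["centre"],m).round())
E
```

```text
tray_prisms [0.546 0.15  0.001] 0.96 [[321. 210.]]
tray_levels [ 0.437  0.178 -0.002] 0.88 [[194. 170.]]
```

View pics/w3.png

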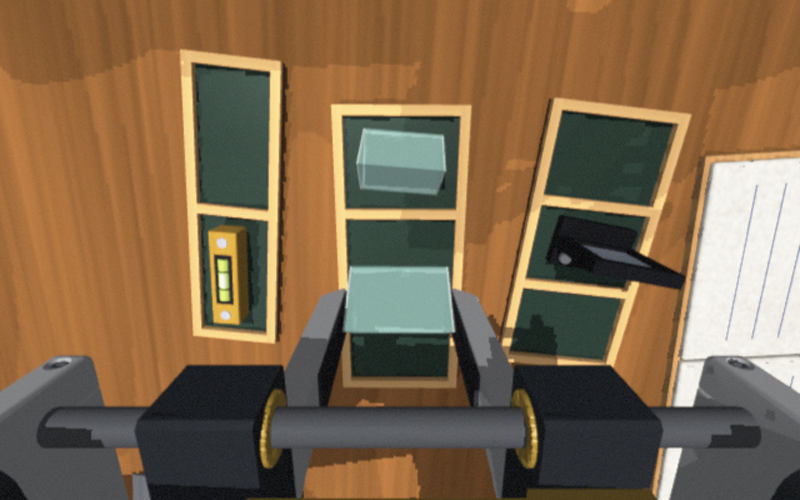

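```bash
python3 - <<'E'
from h import *
m=np.load("w3.npz")
c=lambda L:np.array(L,float)/1.25-.1
def tray(n,X,Y,pix,x0):
    o=np.array([[-X,Y,.009],[X,Y,.009],[X,-Y,.009],[-X,-Y,.009]]); print(n,fit(o,c(pix),m,x0))
tray("prisms",.042,.099,[(331,105),(471,105),(456,387),(343,387)],(.55,.15,0))
tray("levels",.029,.093,[(181,50),(282,61),(277,343),(193,335)],(.43,.18,0))
tray("gratings",.042,.090,[(554,98),(691,114),(614,366),(505,355)],(.67,.17,0))
b=np.array([.547,.1515])
rows([(b[0],b[1],.214,.0554+np.pi/2)],1,per=.03)
E
```

```text
prisms (array([0.5454788 , 0.15300864, 0.05459463]), np.float64(0.4768438728633835))
levels (array([ 0.43602136,  0.18019542, -0.05007534]), np.float64(0.6027885026429765))
gratings (array([ 0.66909068,  0.17031647, -0.04053442]), np.float64(2.41581984351245))
T [[0,0.01,0.54],[0,0.01,0.54],[0,0.02,0.54]]
W [[0,0,0],[0,0,0],[-0.01,0,0]] n=3
3 end [0.5472 0.1514 0.214 ] [3.141 0.    1.626]
```

play_rows(translation=[[0, 0.01, 0.54], [0, 0.01, 0.54], [0, 0, 0.5], [0, 0, 0], [0, 0, 0]], twist=[[0, 0, 0], [0, 0, 0], [0, 0, 0], [0, 0, 0], [0, 0, 0]], gripper=[-0.5, -0.5, -0.5, -0.5, -0.5])

```text
time: 7.7
tool_pos: [0.5466, 0.1517, 0.2161]
ee_rot: [-3.141, 0.0, 1.627]
wrist_force: [0.4, -0.0, -0.5]
width: 0.0499
finger_force: 30.0
```

play_rows(translation=[[0, 0, 0.03], [0, 0, 0]], twist=[[0, 0, 0], [0, 0, 0]], gripper=[-0.5, -0.5])

```text
time: 7.9
tool_pos: [0.5469, 0.1522, 0.2158]
ee_rot: [3.14, -0.0, 1.628]
wrist_force: [0.3, 0.8, -0.3]
width: 0.0498
finger_force: 30.0
```

play_rows(translation=[[0, 0, 0.04], [0, 0, 0.03], [0, 0, 0], [0, 0, 0]], twist=[[0, 0, 0], [0, 0, 0], [0, 0, 0], [0, 0, 0]], gripper=[-0.5, -0.5, -0.5, -0.5])

```text
time: 8.3
tool_pos: [0.5466, 0.1524, 0.2119]
ee_rot: [3.142, 0.0, 1.628]
wrist_force: [1.0, -0.3, -0.9]
width: 0.0496
finger_force: 30.0
```

play_rows(translation=[[0, 0, 0], [0, 0, 0], [0, 0, 0], [0, 0, -0.3], [0, 0, -0.7], [0, 0, -0.8], [0, 0, -0.8], [0, 0, -0.4]], twist=[[0, 0, 0], [0, 0, 0], [0, 0, 0], [0, 0, 0], [0, 0, 0], [0, 0, 0], [0, 0, 0], [0, 0, 0]], gripper=[0.3, 0.3, 0.3, 0.3, 0.3, 0.3, 0.3, 0.3])

```text
time: 9.1
tool_pos: [0.5471, 0.1525, 0.3368]
ee_rot: [3.135, -0.001, 1.628]
wrist_force: [0.2, 0.5, -0.7]
width: 0.0609
finger_force: 0.0
```

```bash
python3 - <<'E'
from h import *
o=robot.get_obs();m=robot.camera_model("wrist")
Rc=Ro.from_rotvec(np.ravel(m["rvec"])); C=Rc.inv().apply(-np.ravel(m["tvec"]))
Rt=Ro.from_euler("xyz",o["ee_rot"])
print("cam in tool",Rt.inv().apply(C-o["tool_pos"]),"axis",Rt.inv().apply(Rc.inv().apply([0,0,1])))
print(o["tool_pos"],o["width"])
robot.snapshot("wrist")
for d in robot.spot_point("stock_prism","wrist"): print(np.round(d["centre"],4),d["score"])
rows([(.62,-.13,.32,.464)],1,per=.036)
E
```

```text
cam in tool [ 0.0838824  -0.00078577  0.02027626] axis [-2.83697344e-01  5.45501058e-04  9.58913719e-01]
[0.54705094 0.15245089 0.33679954] 0.060928146879969454
[0.5409 0.22   0.0058] 0.93
[ 0.5511 -0.1299  0.    ] 0.49
[ 0.436  0.18  -0.005] 0.36
T [[-0.6,0.12,0.04],[-0.58,0.17,0.03],[-0.56,0.23,0.03],[-0.54,0.28,0.04],[-0.51,0.34,0.04],[-0.47,0.38,0.04],[-0.43,0.43,0.03],[-0.39,0.47,0.04]]
W [[0.01,0,0.97],[0.01,0,0.97],[0,-0.01,0.97],[0.01,0,0.97],[0,-0.01,0.97],[0.01,0,0.97],[0,-0.01,0.97],[0.01,0,0.97]] n=8
T [[-0.34,0.5,0.03],[-0.29,0.53,0.03],[-0.24,0.56,0.04],[-0.19,0.58,0.03]]
W [[0,-0.01,0.97],[0.01,0,0.97],[0,-0.01,0.97],[0.01,0,0.97]] n=4
12 end [ 0.6202 -0.13    0.3201] [-3.141 -0.     0.464]
```

play_rows(translation=[[-0.6, 0.12, 0.04], [-0.58, 0.17, 0.03], [-0.56, 0.23, 0.03], [-0.54, 0.28, 0.04], [-0.51, 0.34, 0.04], [-0.47, 0.38, 0.04], [-0.43, 0.43, 0.03], [-0.39, 0.47, 0.04]], twist=[[0, 0, 0.97], [0, 0, 0.97], [0, 0, 0.97], [0, 0, 0.97], [0, 0, 0.97], [0, 0, 0.97], [0, 0, 0.97], [0, 0, 0.97]], gripper=[0.7, 0.7, 0.7, 0.7, 0.7, 0.7, 0.7, 0.7])

```text
time: 10.0
tool_pos: [0.5952, -0.037, 0.3189]
ee_rot: [-3.14, 0.001, 0.848]
wrist_force: [-0.8, 0.0, 0.4]
width: 0.0797
finger_force: 0.0
```

play_rows(translation=[[-0.34, 0.5, 0.03], [-0.29, 0.53, 0.03], [-0.24, 0.56, 0.04], [-0.19, 0.58, 0.03], [0, 0, 0], [0, 0, 0]], twist=[[0, 0, 0.97], [0, 0, 0.97], [0, 0, 0.97], [0, 0, 0.97], [0, 0, 0], [0, 0, 0]], gripper=[0.7, 0.7, 0.7, 0.7, 0.7, 0.7])

```text
time: 10.6
tool_pos: [0.6192, -0.1303, 0.3138]
ee_rot: [-3.139, 0.001, 0.464]
wrist_force: [-0.6, -0.1, -0.5]
width: 0.0798
finger_force: 0.0
```

```bash
python3 - <<'E'
from h import *
m=robot.camera_model("wrist"); im=robot.snapshot("wrist")
np.savez("w4.npz",im=im,rvec=m["rvec"],tvec=m["tvec"],camera_matrix=m["camera_matrix"])
d=robot.spot_point("prism_a","wrist")
for e in d: print(np.round(e["centre"],4),e["score"],proj(e["centre"],m))
u=proj([.662,-.092,.01],m)[0].astype(int); print(u,robot.get_obs()["tool_pos"],robot.get_obs()["ee_rot"])
x,y=max(u[0]-50,0),max(u[1]-50,0); print("off",x,y)
cv2.imwrite("pics/w4.png",cv2.resize(im[y:y+100,x:x+100,::-1],(600,600),interpolation=cv2.INTER_CUBIC))
E
```

```text
[ 0.6605 -0.0913 -0.0041] 0.57 [[302.99163187 136.65828927]]
[0.5483 0.1503 0.005 ] 0.56 [[  8.59644217 128.84408835]]
[303 137] [ 0.61924521 -0.12928692  0.31454076] [-3.14039759e+00  5.97297459e-04  4.65571195e-01]
off 253 87
```

View pics/w4.png

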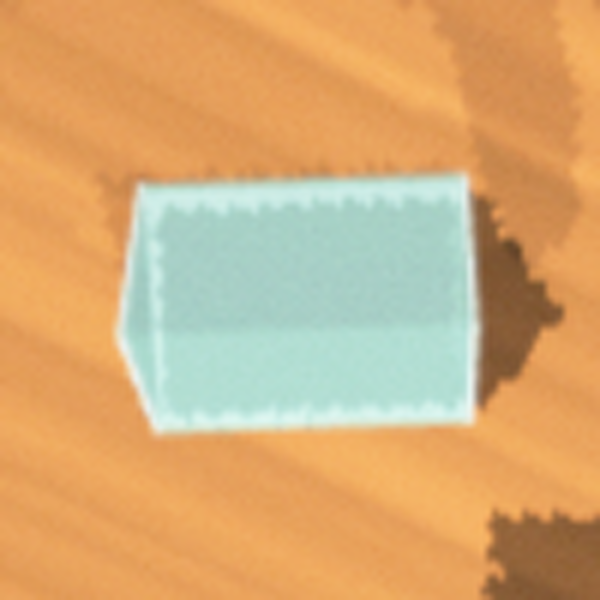

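```bash
python3 - <<'E'
from h import *
m=np.load("w4.npz")
pr=np.array([(-.025,.019,0),(.025,.019,0),(.025,-.019,0),(-.025,-.019,0),(-.025,0,.033),(.025,0,.033)])
v,e=fit(pr,np.array([(140,185),(467,178),(472,422),(157,433),(120,332),(480,328)])/6+[253,87]-.4,m,(.66,-.09,-1.1)); print(v,e)
rows([(v[0],v[1],.25,v[2]+np.pi/2),(v[0],v[1],.208,v[2]+np.pi/2)],1,per=.025)
E
```

```text
[ 0.6606199  -0.09275943 -1.08260428] 0.3733051744170901
T [[0.33,-0.09,0.4],[0.34,-0.08,0.4],[0.33,-0.08,0.41],[0.34,-0.09,0.4],[0,0,0.53],[0,0,0.52]]
W [[0,0,-0.06],[0,0,-0.06],[-0.01,0,-0.05],[0,0.01,-0.06],[0,0,0],[0,0,0]] n=6
6 end [ 0.6607 -0.0927  0.2081] [-3.141 -0.     0.489]
```

play_rows(translation=[[0.33, -0.09, 0.4], [0.34, -0.08, 0.4], [0.33, -0.08, 0.41], [0.34, -0.09, 0.4], [0, 0, 0.53], [0, 0, 0.52], [0, 0, 0], [0, 0, 0]], twist=[[0, 0, -0.06], [0, 0, -0.06], [0, 0, -0.05], [0, 0, -0.06], [0, 0, 0], [0, 0, 0], [0, 0, 0], [0, 0, 0]], gripper=[0.7, 0.7, 0.7, 0.7, 0.7, 0.7, 0.7, 0.7])

```text
time: 11.5
tool_pos: [0.6612, -0.093, 0.2072]
ee_rot: [-3.14, 0.002, 0.488]
wrist_force: [0.8, -0.5, 0.4]
width: 0.0798
finger_force: 0.0
```

play_rows(translation=[[0, 0, 0], [0, 0, 0], [0, 0, 0], [0, 0, 0], [0, 0, 0], [0, 0, 0], [0, 0, 0]], twist=[[0, 0, 0], [0, 0, 0], [0, 0, 0], [0, 0, 0], [0, 0, 0], [0, 0, 0], [0, 0, 0]], gripper=[0.15, 0.15, 0.15, -0.5, -0.5, -0.5, -0.5])

```text
time: 12.2
tool_pos: [0.6612, -0.0938, 0.2096]
ee_rot: [3.141, -0.001, 0.487]
wrist_force: [-0.9, 1.2, 4.0]
width: 0.0498
finger_force: 30.0
```

```bash
python3 - <<'E'
from h import *
o=robot.get_obs();x,y,_=o["tool_pos"];print(o["tool_pos"])
b=(.5497,.0885); w=.055+np.pi/2
rows([(x,y,.28,.489),(b[0],b[1],.28,w),(b[0],b[1],.216,w)],1,per=.03)
E
```

```text
[ 0.66118419 -0.09381201  0.20957697]
T [[0,0,-0.59],[0,0,-0.59],[0,0,-0.58],[-0.03,-0.44,0],[0.02,-0.45,0],[0.06,-0.44,0],[0.1,-0.43,0],[0.14,-0.42,0]]
W [[0,0,-0.01],[0,0,-0.01],[0.01,-0.01,0],[0,0,-0.95],[0,0,-0.95],[0,0,-0.95],[0,0,-0.95],[0,0,-0.95]] n=8
T [[0.18,-0.41,0],[0.22,-0.39,0],[0.25,-0.37,0],[0.29,-0.34,0],[0.32,-0.31,0],[0.34,-0.28,0],[0.37,-0.25,0],[0,0,0.53]]
W [[0,0,-0.95],[0,0,-0.95],[0,0,-0.94],[0,0,-0.95],[0,0,-0.94],[0,0,-0.95],[0,0,-0.94],[0,0,0]] n=8
T [[0,0,0.53],[0,0,0.54]]
W [[0,0,0],[0,0,0]] n=2
18 end [0.5497 0.0886 0.216 ] [-3.142  0.     1.626]
```

play_rows(translation=[[0, 0, -0.59], [0, 0, -0.59], [0, 0, -0.58], [-0.03, -0.44, 0], [0.02, -0.45, 0], [0.06, -0.44, 0], [0.1, -0.43, 0], [0.14, -0.42, 0]], twist=[[0, 0, 0], [0, 0, 0], [0, 0, 0], [0, 0, -0.95], [0, 0, -0.95], [0, 0, -0.95], [0, 0, -0.95], [0, 0, -0.95]], gripper=[-0.5, -0.5, -0.5, -0.5, -0.5, -0.5, -0.5, -0.5])

```text
time: 13.0
tool_pos: [0.6144, -0.0172, 0.2781]
ee_rot: [-3.14, 0.001, 0.966]
wrist_force: [0.9, 0.6, -0.9]
width: 0.0498
finger_force: 30.0
```

play_rows(translation=[[0.18, -0.41, 0], [0.22, -0.39, 0], [0.25, -0.37, 0], [0.29, -0.34, 0], [0.32, -0.31, 0], [0.34, -0.28, 0], [0.37, -0.25, 0], [0, 0, 0]], twist=[[0, 0, -0.95], [0, 0, -0.95], [0, 0, -0.94], [0, 0, -0.95], [0, 0, -0.94], [0, 0, -0.95], [0, 0, -0.94], [0, 0, 0]], gripper=[-0.5, -0.5, -0.5, -0.5, -0.5, -0.5, -0.5, -0.5])

```text
time: 13.8
tool_pos: [0.5489, 0.0903, 0.2784]
ee_rot: [-3.14, -0.001, 1.626]
wrist_force: [0.2, -0.2, 0.3]
width: 0.0497
finger_force: 30.0
```

play_rows(translation=[[0, 0, 0.5], [0, 0, 0.5], [0, 0, 0.4], [0, 0, 0], [0, 0, 0]], twist=[[0, 0, 0], [0, 0, 0], [0, 0, 0], [0, 0, 0], [0, 0, 0]], gripper=[-0.5, -0.5, -0.5, -0.5, -0.5])

```text
time: 14.3
tool_pos: [0.5503, 0.0883, 0.2228]
ee_rot: [-3.141, 0.0, 1.622]
wrist_force: [-0.1, 0.5, -0.7]
width: 0.0498
finger_force: 30.0
```

```bash
python3 - <<'E'
from h import *
p=[]
for i in range(4):
    robot.snapshot("top"); p.append(robot.get_obs()["tool_pos"])
print(np.mean(p,0),np.std(p,0),robot.get_obs()["ee_rot"])
E
```

```text
[0.55062688 0.08857973 0.22416002] [5.25557761e-05 9.40783914e-05 2.64380990e-04] [3.13914513e+00 1.76861377e-04 1.62323888e+00]
```

play_rows(translation=[[0, 0, 0.15], [0, 0, 0.09], [0, 0, 0.03], [0, 0, 0], [0, 0, 0], [0, 0, 0]], twist=[[0, 0, 0], [0, 0, 0], [0, 0, 0], [0, 0, 0], [0, 0, 0], [0, 0, 0]], gripper=[-0.5, -0.5, -0.5, -0.5, -0.5, -0.5])

```text
time: 15.1
tool_pos: [0.5501, 0.0889, 0.2134]
ee_rot: [3.141, 0.0, 1.624]
wrist_force: [-1.6, -1.4, 5.1]
width: 0.0498
finger_force: 30.0
```

```bash
python3 - <<'E'
from h import *
p=[]
for i in range(3):
    robot.snapshot("top"); o=robot.get_obs(); p.append(np.r_[o["tool_pos"],o["wrist_force"]])
print(np.mean(p,0))
E
```

```text
[ 0.55006607  0.08887387  0.21336611 -2.03555271 -0.27299342  5.40661047]
```

play_rows(translation=[[0, 0, 0], [0, 0, 0], [0, 0, 0], [0, 0, -0.3], [0, 0, -0.7], [0, 0, -0.8], [0, 0, -0.7], [0, 0, 0]], twist=[[0, 0, 0], [0, 0, 0], [0, 0, 0], [0, 0, 0], [0, 0, 0], [0, 0, 0], [0, 0, 0], [0, 0, 0]], gripper=[0.3, 0.3, 0.3, 0.3, 0.3, 0.3, 0.3, 0.3])

```text
time: 16.05
tool_pos: [0.5512, 0.089, 0.3184]
ee_rot: [3.131, -0.0, 1.624]
wrist_force: [-0.2, 0.3, 0.9]
width: 0.0613
finger_force: 0.0
```

```bash
python3 - <<'E'
from h import *
print(robot.get_obs()["tool_pos"])
rows([(.5494,-.1251,.315,1.412)],1,per=.036)
E
```

```text
[0.55123444 0.08898842 0.31841654]
T [[-0.89,-0.06,0.01],[-0.89,-0.02,0.01],[-0.89,0.01,0.02],[-0.89,0.04,0.01],[-0.89,0.07,0.02],[-0.89,0.1,0.01]]
W [[0.02,0,0.35],[0.02,0,0.35],[0.02,0,0.35],[0.02,0,0.36],[0.01,-0.01,0.35],[0.02,0,0.36]] n=6
6 end [ 0.5494 -0.1251  0.3151] [-3.141 -0.     1.412]
```

play_rows(translation=[[-0.89, -0.06, 0.01], [-0.89, -0.02, 0.01], [-0.89, 0.01, 0.02], [-0.89, 0.04, 0.01], [-0.89, 0.07, 0.02], [-0.89, 0.1, 0.01], [0, 0, 0], [0, 0, 0]], twist=[[0, 0, 0.35], [0, 0, 0.35], [0, 0, 0.35], [0, 0, 0.36], [0, 0, 0.35], [0, 0, 0.36], [0, 0, 0], [0, 0, 0]], gripper=[0.7, 0.7, 0.7, 0.7, 0.7, 0.7, 0.7, 0.7])

```text
time: 16.85
tool_pos: [0.5479, -0.1256, 0.3082]
ee_rot: [-3.14, -0.001, 1.41]
wrist_force: [0.0, -0.5, 0.2]
width: 0.0799
finger_force: 0.0
```

```bash
python3 - <<'E'
from h import *
m=robot.camera_model("wrist"); im=robot.snapshot("wrist").copy(); o=robot.get_obs();print(o["tool_pos"],o["ee_rot"])
R=Ro.from_euler("z",-.159)
g=R.apply([(.025,.004,.06),(.025,-.004,.06),(-.025,-.004,.06),(-.025,.004,.06),(.025,.016,.01),(.025,-.016,.01),(-.025,-.016,.01),(-.025,.016,.01)])+[.5494,-.1251,0]
q=proj(g,m); 
big=cv2.resize(im[:,:,::-1],None,fx=4,fy=4,interpolation=cv2.INTER_CUBIC)
for k in (0,4): cv2.polylines(big,[np.int32((q[k:k+4]+.5)*4)],True,(0,0,255),1)
c=np.int32(q.mean(0)*4); cv2.imwrite("pics/w5.png",big[max(c[1]-280,0):c[1]+280,max(c[0]-300,0):c[0]+300])
rows([(.5494,-.1251,.221,1.412)],1,per=.025)
E
```

```text
[ 0.54798566 -0.12482548  0.30834964] [-3.14022451e+00 -9.26220344e-04  1.41185996e+00]
T [[0,0.01,0.55],[0,0.01,0.54],[0,0.01,0.55],[0,0.01,0.54]]
W [[0,0,0],[0,0,0],[-0.01,0,0],[0,-0.01,0]] n=4
4 end [ 0.5495 -0.125   0.2211] [-3.141  0.     1.412]
```

View pics/w5.png

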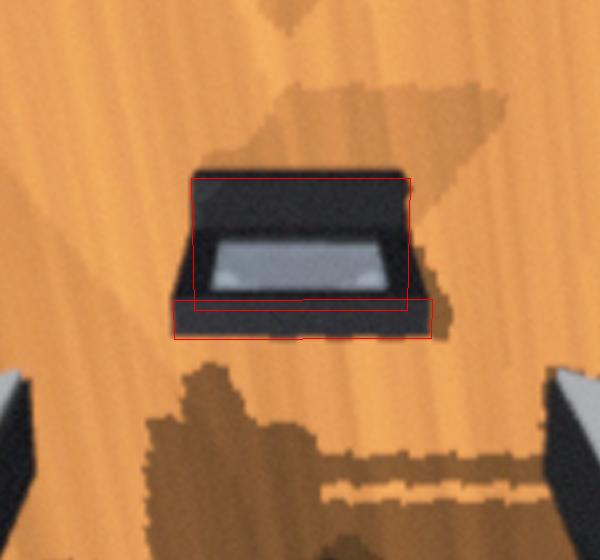

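play_rows(translation=[[0, 0.01, 0.55], [0, 0.01, 0.54], [0, 0.01, 0.55], [0, 0, 0.54], [0, 0, 0], [0, 0, 0], [0, 0, 0], [0, 0, 0]], twist=[[0, 0, 0], [0, 0, 0], [0, 0, 0], [0, 0, 0], [0, 0, 0], [0, 0, 0], [0, 0, 0], [0, 0, 0]], gripper=[0.7, 0.7, 0.7, 0.7, 0.7, 0.7, 0.15, 0.15])

```text
time: 17.7
tool_pos: [0.5499, -0.1252, 0.2236]
ee_rot: [3.138, 0.001, 1.412]
wrist_force: [0.7, -0.5, 0.0]
width: 0.0675
finger_force: 0.0
```

play_rows(translation=[[0, 0, 0], [0, 0, 0], [0, 0, 0], [0, 0, 0], [0, 0, 0]], twist=[[0, 0, 0], [0, 0, 0], [0, 0, 0], [0, 0, 0], [0, 0, 0]], gripper=[0.15, -0.5, -0.5, -0.5, -0.5])

```text
time: 18.2
tool_pos: [0.5495, -0.1255, 0.2225]
ee_rot: [3.141, 0.0, 1.412]
wrist_force: [-0.1, 0.3, 3.1]
width: 0.0499
finger_force: 30.0
```

```bash
python3 - <<'E'
from h import *
t=np.array([.6695,.1690]);th=-.047
b=Ro.from_euler("z",th).apply([0,-.058,0])[:2]+t; print(b)
o=robot.get_obs();x,y,z=o["tool_pos"]; print(o["tool_pos"],o["finger_force"],o["width"]); w=th+np.pi/2
rows([(x,y,z+.06,1.412),(b[0],b[1],z+.06,w)],1,per=.03)
E
```

```text
[0.666775   0.11106405]
[ 0.5495187  -0.12551674  0.22254745] 30.00094324350357 0.049874541192088645
T [[0,0,-0.5],[0,0,-0.5],[0,0,-0.5],[0.7,0.22,0],[0.7,0.23,0],[0.69,0.23,0],[0.69,0.24,0],[0.69,0.25,0]]
W [[0,0,0],[0.01,0,0],[0,0,0],[0,0,-0.12],[0,0,-0.13],[0,0,-0.12],[0,0,-0.13],[0,0,-0.12]] n=8
T [[0.69,0.26,0],[0.68,0.27,0],[0.68,0.28,0],[0.68,0.29,0]]
W [[0,0,-0.13],[0,0,-0.12],[0,0,-0.13],[0,0,-0.12]] n=4
12 end [0.6668 0.1112 0.2825] [3.142 0.    1.524]
```

play_rows(translation=[[0, 0, -0.5], [0, 0, -0.5], [0, 0, -0.5], [0.7, 0.22, 0], [0.7, 0.23, 0], [0.69, 0.23, 0], [0.69, 0.24, 0], [0.69, 0.25, 0]], twist=[[0, 0, 0], [0, 0, 0], [0, 0, 0], [0, 0, -0.12], [0, 0, -0.13], [0, 0, -0.12], [0, 0, -0.13], [0, 0, -0.12]], gripper=[-0.5, -0.5, -0.5, -0.5, -0.5, -0.5, -0.5, -0.5])

```text
time: 19.0
tool_pos: [0.6145, 0.0069, 0.2809]
ee_rot: [-3.14, 0.0, 1.474]
wrist_force: [0.2, -0.5, -0.5]
width: 0.0495
finger_force: 30.0
```

play_rows(translation=[[0.69, 0.26, 0], [0.68, 0.27, 0], [0.68, 0.28, 0], [0.68, 0.29, 0], [0, 0, 0], [0, 0, 0], [0, 0, 0]], twist=[[0, 0, -0.13], [0, 0, -0.12], [0, 0, -0.13], [0, 0, -0.12], [0, 0, 0], [0, 0, 0], [0, 0, 0]], gripper=[-0.5, -0.5, -0.5, -0.5, -0.5, -0.5, -0.5])

```text
time: 19.7
tool_pos: [0.6664, 0.1106, 0.2812]
ee_rot: [-3.14, 0.001, 1.523]
wrist_force: [-1.1, 0.5, -0.0]
width: 0.0497
finger_force: 30.0
```

```bash
python3 - <<'E'
from h import *
m=robot.camera_model("wrist"); im=robot.snapshot("wrist"); o=robot.get_obs();print(o["tool_pos"],o["ee_rot"])
np.savez("w6.npz",im=im,rvec=m["rvec"],tvec=m["tvec"],camera_matrix=m["camera_matrix"])
cv2.imwrite("pics/w6.png",cv2.resize(im[:,:,::-1],(800,500),interpolation=cv2.INTER_CUBIC))
for d in robot.spot_point("tray_gratings","wrist"): print(np.round(d["centre"],3),round(d["score"],2))
E
```

```text
[0.66636856 0.11035708 0.28146639] [-3.14067464e+00  6.38882513e-04  1.52256072e+00]
[0.549 0.151 0.005] 0.54
```

View pics/w6.png

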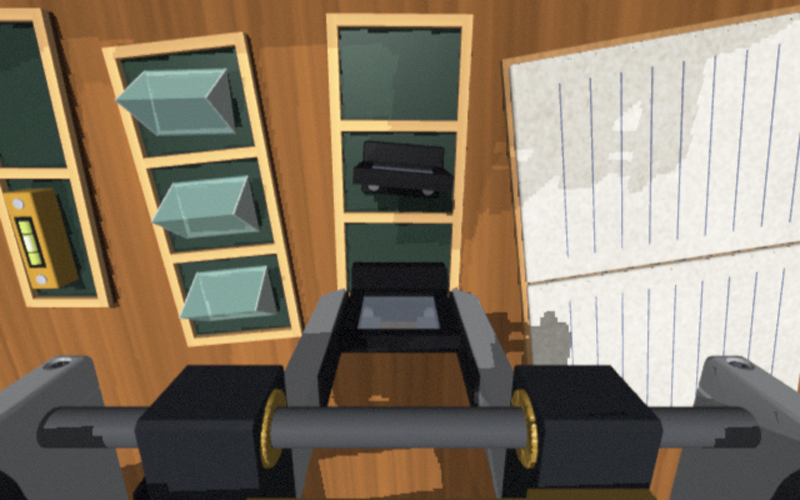

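```bash
python3 - <<'E'
from h import *
m=np.load("w6.npz")
o=np.array([(-.042,.09,.009),(.042,.09,.009),(-.042,.029,.009),(.042,.029,.009),(-.042,-.029,.009),(.042,-.029,.009)])
v,e=fit(o,np.array([(326,14),(474,14),(331,127),(469,127),(336,217),(464,217)])/1.25-.1,m,(.67,.17,0)); print(v,e)
print(Ro.from_euler("z",v[2]).apply([0,-.058,0])[:2]+v[:2])
E
```

```text
[ 0.66906216  0.16876246 -0.04749929] 0.6264755034403563
[0.66630824 0.11082788]
```

play_rows(translation=[[0, 0, 0.5], [0, 0, 0.5], [0, 0, 0.2], [0, 0, 0.08], [0, 0, 0], [0, 0, 0], [0, 0, 0]], twist=[[0, 0, 0], [0, 0, 0], [0, 0, 0], [0, 0, 0], [0, 0, 0], [0, 0, 0], [0, 0, 0]], gripper=[-0.5, -0.5, -0.5, -0.5, -0.5, -0.5, -0.5])

```text
time: 20.5
tool_pos: [0.667, 0.1114, 0.2321]
ee_rot: [3.139, -0.0, 1.524]
wrist_force: [0.4, -0.5, -0.8]
width: 0.0498
finger_force: 30.0
```

play_rows(translation=[[0, 0, 0.04], [0, 0, 0], [0, 0, 0], [0, 0, 0]], twist=[[0, 0, 0], [0, 0, 0], [0, 0, 0], [0, 0, 0]], gripper=[-0.5, -0.5, -0.5, -0.5])

```text
time: 20.9
tool_pos: [0.6667, 0.1114, 0.2291]
ee_rot: [3.141, 0.0, 1.524]
wrist_force: [0.2, -0.3, -0.8]
width: 0.0499
finger_force: 30.0
```

play_rows(translation=[[0, 0, 0.03], [0, 0, 0], [0, 0, 0]], twist=[[0, 0, 0], [0, 0, 0], [0, 0, 0]], gripper=[-0.5, -0.5, -0.5])

```text
time: 21.2
tool_pos: [0.6666, 0.1114, 0.2277]
ee_rot: [-3.141, 0.0, 1.524]
wrist_force: [-0.1, 0.8, -0.7]
width: 0.0496
finger_force: 30.0
```

play_rows(translation=[[0, 0, 0.02], [0, 0, 0], [0, 0, 0]], twist=[[0, 0, 0], [0, 0, 0], [0, 0, 0]], gripper=[-0.5, -0.5, -0.5])

```text
time: 21.5
tool_pos: [0.6667, 0.1114, 0.227]
ee_rot: [-3.141, 0.0, 1.524]
wrist_force: [-0.2, -0.6, -1.5]
width: 0.0497
finger_force: 30.0
```

play_rows(translation=[[0, 0, 0.02], [0, 0, 0], [0, 0, 0]], twist=[[0, 0, 0], [0, 0, 0], [0, 0, 0]], gripper=[-0.5, -0.5, -0.5])

```text
time: 21.8
tool_pos: [0.6668, 0.1114, 0.2266]
ee_rot: [3.141, -0.0, 1.524]
wrist_force: [0.0, 0.7, 0.3]
width: 0.0498
finger_force: 30.0
```

play_rows(translation=[[0, 0, 0], [0, 0, 0], [0, 0, 0], [0, 0, -0.3], [0, 0, -0.7], [0, 0, -0.8], [0, 0, -0.8], [0, 0, 0]], twist=[[0, 0, 0], [0, 0, 0], [0, 0, 0], [0, 0, 0], [0, 0, 0], [0, 0, 0], [0, 0, 0], [0, 0, 0]], gripper=[0.3, 0.3, 0.3, 0.3, 0.3, 0.3, 0.3, 0.3])

```text
time: 22.6
tool_pos: [0.6676, 0.1115, 0.3384]
ee_rot: [3.129, -0.002, 1.524]
wrist_force: [1.1, 0.8, 0.6]
width: 0.0608
finger_force: 0.0
```

```bash
python3 - <<'E'
from h import *
print(robot.get_obs()["tool_pos"])
rows([(.5536,-.338,.29,.217)],1,per=.036)
E
```

```text
[0.6675564  0.11149736 0.33842849]
T [[-0.81,-0.17,0.08],[-0.82,-0.09,0.08],[-0.83,-0.01,0.09],[-0.83,0.06,0.09],[-0.82,0.14,0.09],[-0.8,0.22,0.09],[-0.78,0.29,0.09],[-0.74,0.36,0.09]]
W [[0.01,-0.01,0.93],[0.01,-0.01,0.93],[0.01,-0.01,0.93],[0.01,-0.01,0.93],[0.01,-0.01,0.93],[0.01,0,0.94],[0.01,-0.01,0.93],[0.01,0,0.94]] n=8
T [[-0.71,0.43,0.08],[-0.66,0.49,0.08],[-0.62,0.55,0.09],[-0.56,0.61,0.08],[-0.5,0.66,0.09],[-0.44,0.7,0.08]]
W [[0.01,0,0.93],[0,-0.01,0.94],[0.01,0,0.93],[0,-0.01,0.94],[0.01,0,0.93],[0,-0.01,0.94]] n=6
14 end [ 0.5537 -0.3381  0.2902] [3.142 0.    0.217]
```

play_rows(translation=[[-0.81, -0.17, 0.08], [-0.82, -0.09, 0.08], [-0.83, -0.01, 0.09], [-0.83, 0.06, 0.09], [-0.82, 0.14, 0.09], [-0.8, 0.22, 0.09], [-0.78, 0.29, 0.09], [-0.74, 0.36, 0.09]], twist=[[0, 0, 0.93], [0, 0, 0.93], [0, 0, 0.93], [0, 0, 0.93], [0, 0, 0.93], [0, 0, 0.94], [0, 0, 0.93], [0, 0, 0.94]], gripper=[0.1, 0.1, 0.1, 0.1, 0.1, 0.1, 0.1, 0.1])

```text
time: 23.4
tool_pos: [0.6006, -0.1469, 0.3015]
ee_rot: [-3.141, 0.001, 0.774]
wrist_force: [0.3, 0.2, -0.1]
width: 0.0521
finger_force: 0.0
```

play_rows(translation=[[-0.71, 0.43, 0.08], [-0.66, 0.49, 0.08], [-0.62, 0.55, 0.09], [-0.56, 0.61, 0.08], [-0.5, 0.66, 0.09], [-0.44, 0.7, 0.08], [0, 0, 0], [0, 0, 0]], twist=[[0, 0, 0.93], [0, 0, 0.94], [0, 0, 0.93], [0, 0, 0.94], [0, 0, 0.93], [0, 0, 0.94], [0, 0, 0], [0, 0, 0]], gripper=[0.1, 0.1, 0.1, 0.1, 0.1, 0.1, 0.1, 0.1])

```text
time: 24.2
tool_pos: [0.5521, -0.3386, 0.2815]
ee_rot: [-3.14, 0.001, 0.216]
wrist_force: [-0.3, -0.4, -0.4]
width: 0.052
finger_force: 0.0
```

```bash
python3 - <<'E'
from h import *
m=robot.camera_model("wrist"); im=robot.snapshot("wrist").copy(); o=robot.get_obs();print(o["tool_pos"],o["ee_rot"],o["joint_positions"])
R=Ro.from_euler("z",.217)
q=proj(R.apply([(.032,.009,.018),(.032,-.009,.018),(-.032,-.009,.018),(-.032,.009,.018)])+[.5536,-.338,0],m)
big=cv2.resize(im[:,:,::-1],None,fx=2.5,fy=2.5,interpolation=cv2.INTER_CUBIC)
cv2.polylines(big,[np.int32((q+.5)*2.5)],True,(0,0,255),1)
c=np.int32(q.mean(0)*2.5); cv2.imwrite("pics/w7.png",big[max(c[1]-280,0):c[1]+280,max(c[0]-380,0):c[0]+380])
for d in robot.spot_point("level","wrist"): print(np.round(d["centre"],3),round(d["score"],2))
# TCP heights: tips 7 mm above bench
rows([(.5536,-.338,.206,.217)],1,per=.025)
E
```

```text
[ 0.55248914 -0.33773329  0.28185468] [-3.14039000e+00  1.13605802e-04  2.17476198e-01] [-6.36367375e-01  3.52803792e-01  1.29867841e+00  7.06861215e-04
  1.49109170e+00  7.16896196e-01]
[ 0.55  -0.341 -0.   ] 0.93
T [[0,0.01,0.48],[0.01,0.01,0.47],[0,0,0.48],[0.01,0.01,0.47]]
W [[0,0,0],[0,0,0],[0,0,0.01],[-0.01,0,0]] n=4
4 end [ 0.5538 -0.3382  0.2061] [ 3.141 -0.     0.217]
```

View pics/w7.png

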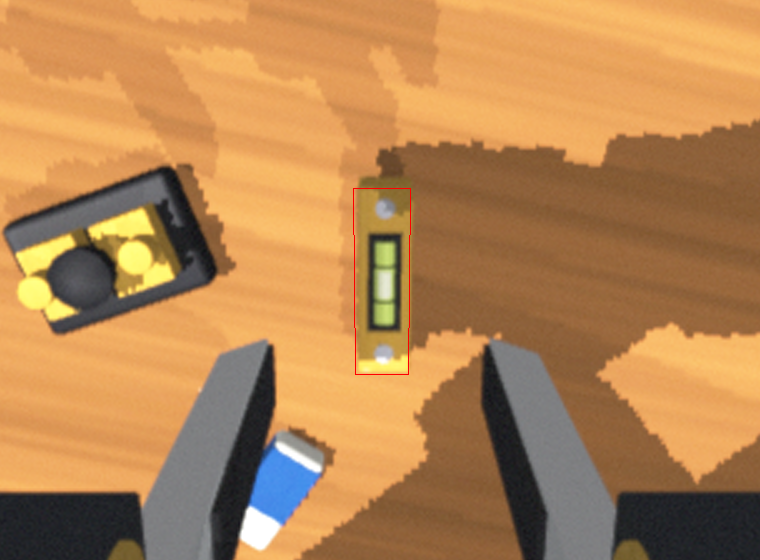

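play_rows(translation=[[0.02, 0.01, 0.48], [0.01, 0.01, 0.47], [0.01, 0, 0.48], [0, 0, 0.45], [0, 0, 0], [0, 0, 0], [0, 0, 0], [0, 0, 0]], twist=[[0, 0, 0], [0, 0, 0], [0, 0, 0], [0, 0, 0], [0, 0, 0], [0, 0, 0], [0, 0, 0], [0, 0, 0]], gripper=[0.1, 0.1, 0.1, 0.1, 0.1, 0.1, -0.55, -0.55])

```text
time: 25.1
tool_pos: [0.5548, -0.3386, 0.2089]
ee_rot: [3.139, -0.002, 0.217]
wrist_force: [0.3, 0.7, 0.2]
width: 0.0389
finger_force: 0.0
```

play_rows(translation=[[0, 0, 0], [0, 0, 0], [0, 0, 0], [0, 0, 0], [0, 0, 0], [0, 0, 0]], twist=[[0, 0, 0], [0, 0, 0], [0, 0, 0], [0, 0, 0], [0, 0, 0], [0, 0, 0]], gripper=[-0.55, -1, -1, -1, -1, -1])

```text
time: 25.7
tool_pos: [0.5543, -0.3388, 0.2076]
ee_rot: [3.141, -0.0, 0.217]
wrist_force: [-0.7, -0.1, 2.5]
width: 0.0178
finger_force: 30.0
```

```bash
python3 - <<'E'
from h import *
t=np.array([.4367,.1795]);th=-.049
b=Ro.from_euler("z",th).apply([0,.045,0])[:2]+t; print(b)
o=robot.get_obs();x,y,z=o["tool_pos"]; print(o["tool_pos"],o["finger_force"],o["width"]); w=th+np.pi/2
rows([(x,y,z+.08,.217),(b[0],b[1],z+.08,w)],1,per=.036)
E
```

```text
[0.43890412 0.22444599]
[ 0.55431481 -0.33878217  0.207567  ] 29.999894499778748 0.017833876938003715
T [[0,0,-0.67],[0,0,-0.66],[0,0,-0.67],[0.01,-0.9,0],[0.09,-0.89,0],[0.16,-0.88,0],[0.23,-0.87,0],[0.3,-0.85,0]]
W [[0,0,0],[0,0,0],[0.01,0,0],[0,0,-0.82],[0,0,-0.82],[0,0,-0.82],[0,0,-0.81],[0,0,-0.82]] n=8
T [[0.37,-0.82,0],[0.43,-0.79,0],[0.5,-0.75,0],[0.56,-0.7,0],[0.61,-0.66,0],[0.66,-0.6,0],[0.71,-0.55,0],[0.75,-0.49,0]]
W [[0,0,-0.81],[0,0,-0.82],[0,0,-0.81],[0,0,-0.82],[0,0,-0.81],[0,0,-0.82],[0,0,-0.81],[0,0,-0.82]] n=8
T [[0.79,-0.43,0],[0.83,-0.36,0],[0.85,-0.29,0]]
W [[0,0,-0.81],[0,0,-0.82],[0,0,-0.81]] n=3
19 end [0.4389 0.2245 0.2877] [ 3.141 -0.     1.522]
```

play_rows(translation=[[0, 0, -0.67], [0, 0, -0.66], [0, 0, -0.67], [0.01, -0.9, 0], [0.09, -0.89, 0], [0.16, -0.88, 0], [0.23, -0.87, 0], [0.3, -0.85, 0]], twist=[[0, 0, 0], [0, 0, 0], [0, 0, 0], [0, 0, -0.82], [0, 0, -0.82], [0, 0, -0.82], [0, 0, -0.81], [0, 0, -0.82]], gripper=[-1, -1, -1, -1, -1, -1, -1, -1])

```text
time: 26.5
tool_pos: [0.5174, -0.1612, 0.2863]
ee_rot: [-3.14, 0.001, 0.629]
wrist_force: [0.0, 0.1, -0.9]
width: 0.0175
finger_force: 30.0
```

play_rows(translation=[[0.37, -0.82, 0], [0.43, -0.79, 0], [0.5, -0.75, 0], [0.56, -0.7, 0], [0.61, -0.66, 0], [0.66, -0.6, 0], [0.71, -0.55, 0], [0.75, -0.49, 0]], twist=[[0, 0, -0.81], [0, 0, -0.82], [0, 0, -0.81], [0, 0, -0.82], [0, 0, -0.81], [0, 0, -0.82], [0, 0, -0.81], [0, 0, -0.82]], gripper=[-1, -1, -1, -1, -1, -1, -1, -1])

```text
time: 27.3
tool_pos: [0.4595, 0.1201, 0.2865]
ee_rot: [-3.141, 0.0, 1.281]
wrist_force: [0.3, -0.1, 0.0]
width: 0.0176
finger_force: 30.0
```

play_rows(translation=[[0.79, -0.43, 0], [0.83, -0.36, 0], [0.85, -0.29, 0], [0, 0, 0], [0, 0, 0], [0, 0, 0]], twist=[[0, 0, -0.81], [0, 0, -0.82], [0, 0, -0.81], [0, 0, 0], [0, 0, 0], [0, 0, 0]], gripper=[-1, -1, -1, -1, -1, -1])

```text
time: 27.9
tool_pos: [0.4389, 0.2239, 0.2866]
ee_rot: [-3.141, 0.001, 1.521]
wrist_force: [-0.4, 0.2, -1.3]
width: 0.0173
finger_force: 30.0
```

```bash
python3 - <<'E'
from h import *
m=robot.camera_model("wrist"); im=robot.snapshot("wrist"); o=robot.get_obs();print(o["tool_pos"],o["ee_rot"],o["width"])
cv2.imwrite("pics/w8.png",cv2.resize(im[:,:,::-1],(800,500),interpolation=cv2.INTER_CUBIC))
E
```

```text
[0.43903453 0.22367962 0.28676334] [-3.14121017e+00  7.93370639e-04  1.51995191e+00] 0.017566880917215737
```

View pics/w8.png

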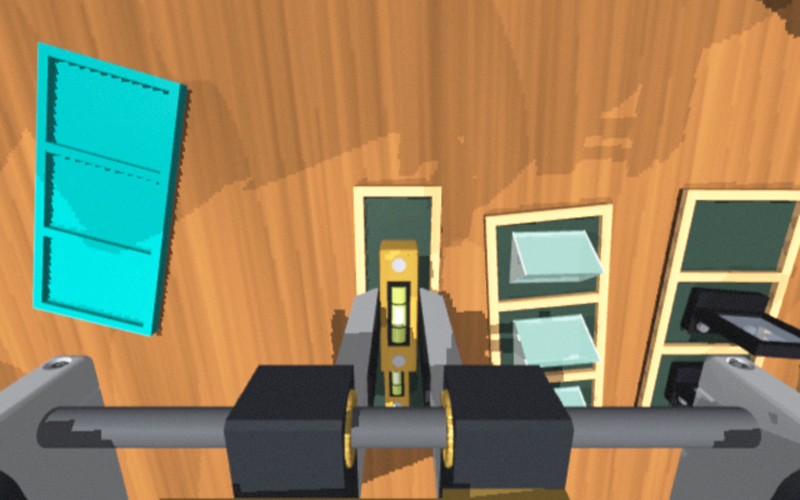

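play_rows(translation=[[0, 0, 0.6], [0, 0, 0.6], [0, 0, 0.4], [0, 0, 0.15], [0, 0, 0], [0, 0, 0], [0, 0, 0]], twist=[[0, 0, 0], [0, 0, 0], [0, 0, 0], [0, 0, 0], [0, 0, 0], [0, 0, 0], [0, 0, 0]], gripper=[-1, -1, -1, -1, -1, -1, -1])

```text
time: 28.65
tool_pos: [0.4395, 0.2246, 0.2184]
ee_rot: [3.139, -0.001, 1.521]
wrist_force: [-0.1, -0.0, -1.7]
width: 0.0176
finger_force: 30.0
```

play_rows(translation=[[0, 0, 0.03], [0, 0, 0], [0, 0, 0]], twist=[[0, 0, 0], [0, 0, 0], [0, 0, 0]], gripper=[-1, -1, -1])

```text
time: 28.95
tool_pos: [0.4389, 0.2247, 0.2161]
ee_rot: [3.141, -0.0, 1.522]
wrist_force: [0.4, -0.2, -1.3]
width: 0.0176
finger_force: 30.0
```

play_rows(translation=[[0, 0, 0.04], [0, 0, 0.03], [0, 0, 0], [0, 0, 0], [0, 0, 0]], twist=[[0, 0, 0], [0, 0, 0], [0, 0, 0], [0, 0, 0], [0, 0, 0]], gripper=[-1, -1, -1, -1, -1])

```text
time: 29.45
tool_pos: [0.4389, 0.2247, 0.213]
ee_rot: [3.142, 0.0, 1.522]
wrist_force: [-0.1, -1.0, -0.3]
width: 0.0175
finger_force: 30.0
```

play_rows(translation=[[0, 0, 0.02], [0, 0, 0], [0, 0, 0], [0, 0, 0]], twist=[[0, 0, 0], [0, 0, 0], [0, 0, 0], [0, 0, 0]], gripper=[-1, -1, -1, -1])

```text
time: 29.85
tool_pos: [0.4389, 0.2247, 0.2123]
ee_rot: [3.142, 0.0, 1.522]
wrist_force: [0.3, 0.6, -1.2]
width: 0.0177
finger_force: 30.0
```

play_rows(translation=[[0, 0, 0.02], [0, 0, 0], [0, 0, 0], [0, 0, 0]], twist=[[0, 0, 0], [0, 0, 0], [0, 0, 0], [0, 0, 0]], gripper=[-1, -1, -1, -1])

```text
time: 30.25
tool_pos: [0.4389, 0.2247, 0.2115]
ee_rot: [3.141, -0.0, 1.522]
wrist_force: [-0.2, -0.5, -0.2]
width: 0.0176
finger_force: 30.0
```

play_rows(translation=[[0, 0, 0], [0, 0, 0], [0, 0, 0], [0, 0, 0], [0, 0, -0.3], [0, 0, -0.7], [0, 0, -0.8], [0, 0, -0.8]], twist=[[0, 0, 0], [0, 0, 0], [0, 0, 0], [0, 0, 0], [0, 0, 0], [0, 0, 0], [0, 0, 0], [0, 0, 0]], gripper=[-0.2, -0.2, -0.2, -0.2, -0.2, -0.2, -0.2, -0.2])

```text
time: 31.05
tool_pos: [0.4387, 0.2246, 0.3173]
ee_rot: [3.141, -0.0, 1.522]
wrist_force: [0.7, 0.8, 0.1]
width: 0.0381
finger_force: 0.0
```

play_rows(translation=[[-0.8, 0, -0.5], [-0.8, 0, -0.5], [-0.8, 0, 0], [-0.8, 0, 0], [-0.8, 0, 0], [0, 0, 0], [0, 0, 0], [0, 0, 0]], twist=[[0, 0, 0], [0, 0, 0], [0, 0, 0], [0, 0, 0], [0, 0, 0], [0, 0, 0], [0, 0, 0], [0, 0, 0]], gripper=[-0.2, -0.2, -0.2, -0.2, -0.2, -0.2, -0.2, -0.2])

```text
time: 31.85
tool_pos: [0.431, 0.0655, 0.3559]
ee_rot: [3.141, -0.001, 1.523]
wrist_force: [-0.2, -0.7, -1.1]
width: 0.0374
finger_force: 0.0
```

```bash
python3 - <<'E'
from h import *
im=robot.snapshot("wrist")
cv2.imwrite("pics/w9.png",cv2.resize(im[:,:,::-1],(800,500),interpolation=cv2.INTER_CUBIC))
T={"prism_a":((.5462,.1522),.055),"grating":((.669,.1688),-.0475),"level":((.4367,.1795),-.049)}
for c in("wrist","top"):
    if c=="top": robot.snapshot(c)
    for n,(t,a) in T.items():
        for d in robot.spot_point(n,c):
            print(c,n,(Ro.from_euler("z",-a).apply(d["centre"]-np.r_[t,0])*1000).round(),round(d["score"],2))
E
```

```text
wrist prism_a [  2. -59.   0.] 0.9
wrist prism_a [ 0. -3.  2.] 0.86
wrist grating [ -0. -57.   4.] 0.9
wrist level [-3. 44.  4.] 0.57
top grating [-233.   45.    4.] 0.4
top level [ 1. 45.  1.] 0.78
```

View pics/w9.png

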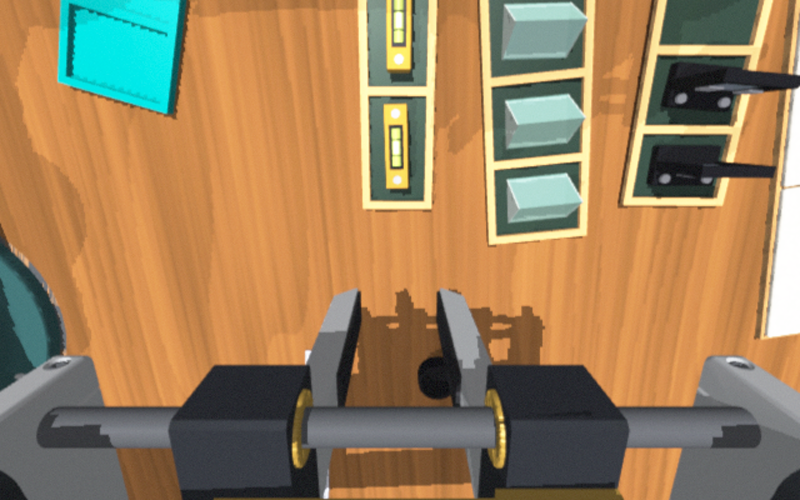

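All pieces lie flat and centred in their bays: levels at (397,40)/(396,145), prisms at x≈543, gratings at x≈690. The gripper is clear.

```bash
python3 -c "
from bench import robot
print(robot.close_job())"
```

```text
the job is handed in; nothing more can be done
None
```

Both prisms, the grating and the level are set down in empty bays of their own trays, the stock pieces were left in place, and the job was handed in at about 32 s; no verdict was returned.

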